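Switch on the drawer dryer under its blue flap

TASK

Switch on the drawer's little drying fan: lift the flap of the pale blue organizer right up, flip the black toggle underneath fully over from the red bar to the green bar, then lower the blue flap until it is closed again and let go. Leave the peach organizer's flap shut.

Things in the scene. Friction and masses are not known exactly. Their poses are not given: they have to be found in the camera images.
- blue: Pale blue plastic box with a hinged pale blue flap as its top, fixed, 150 (x) x 140 (y) x 60 mm high, walls 5 mm. Origin: centre of its underside; z up, x from the white-tab side to the hinge side, y along the hinge. Hinge line at x = 72, z = 63 mm. A peach box of the same shape stands nearby
- blue_tab (a point): Pinch point of the blue flap's white tab, on the tab's centre, 172 mm from the hinge line; flap closed: x = -100, y = 0, z = 63 mm in the box's frame. The tab continues the flap's plane 48 mm past its front edge; 16 mm wide (y), 12 mm thick; the pinch point is 26 mm past the edge. Pinch across the 16 mm, fingers closing along the hinge; it may turn between the fingers
- blue_flap (a joint): Blue flap (6 mm plate), rad: 0 closed, grows as the tab side lifts, 1.57 straight up, stop at 1.75. Starts closed or up to 0.12 ajar. Stiff hinge: it stays at whatever angle it is left; about 1 N at the tab moves it
- toggle_pivot (a point): Pivot of the black toggle in the blue box, at x = -5, y = 0, z = 22 mm of the box's frame. Paddle 9 mm thick (x), 14 mm wide (y), round end (radius 6 mm) centred 26 mm from the pivot; it swings in the box's x-z plane. White plate below, top at z = 20 mm, red bar on the tab side, green bar on the hinge side. About 45 mm is free between the off toggle and the tab-side wall
- toggle (a joint): Toggle, rad: 0 off (leaning 0.55 to the tab side, over the red bar), 0.55 upright, 1.1 on (leaning 0.55 to the hinge side, over the green bar). Starts at 0 to 0.12 and stays where it is left; 1 to 3 N on it flips it, 7 N is firm against its stop
- peach_flap (a joint): Flap of the peach box, rad, 0 closed. Starts closed or up to 0.12 ajar; leave it shut
There are look-alikes about, which are no part of the job. Of the things that look like the blue, the larger one is meant.

How it is judged:
By the outcome, as a careful person would: the job done as asked, in the order asked, and still so for the second after the job is handed in, with the robot touching nothing.
It also fails if it takes over 64 s, if anything falls off the work surface, if the arm or the gripper's body presses on something with over 40 N, if the wrist force passes 120 N, or if a joint passes its speed limit or range.

ROBOT

A 7-joint arm with a two-finger parallel gripper is mounted at the origin on the work surface. World frame = base frame: x ahead of the robot, y to its left, z up, the work surface at z = 0. Lengths are in m, angles in degrees, forces in N, time in s.
With the tool pointing down it reaches from about 0.425 to 0.875 m from the base axis. Payload 4.7 kg.
Tool frame: the origin (TCP) lies on the mounting face of the last link; the fingertips stand tcp_to_tips ahead of it and the grasp point (between the pads) lies 164 mm ahead of it (tcp_to_tips is the distance from the TCP to the fingertips, in m); z points along the fingers, y is the line along which they close (so a half turn about z gives the same grasp; the last joint's range is limited). The gripper opens to 87 mm and grips with 3 to 60 N. Pads are 19 mm wide; open, the fingers measure 117 mm over their backs; the gripper's body (75 mm by 190 mm) begins 51 mm behind the grasp point.
Start: joints at [-64.337, 18.392, -4.016, 83.108, 1.295, 78.541, -3.26], TCP at [0.273, 0.59, 0.405] pointing down, gripper open.
Joint ranges: [-163.93, 163.93], [-17.29, 119.83], [-79.2, 71.16], [3.27, 140.29], [-89.18, 269.18], [5.43, 117.66], [-154.24, 154.24]. Speed limits (degrees/s): [147.25, 147.25, 180, 180, 180, 180, 180].

INTERFACE

Orientations are given as [roll, pitch, yaw] about the fixed x, y, z axes, in that order (R = Rz(yaw) Ry(pitch) Rx(roll)).
In Python, from cell import get_obs, read_camera, sign_off, tcp_to_tips gives the robot as it stands.
- The arm moves only by the tool drive_tool, never from a script. Its argument "rows" is one flat list of numbers, 7 for each row, row after row: the shift along the tool's x, y, z in m, then the turn, a rotation vector about the tool's x, y, z in rad, then the gripper command: -1 is shut, 1 is fully open, values between are in proportion. In form: [tx, ty, tz, rx, ry, rz, fingers, tx, ty, tz, rx, ry, rz, fingers, ...]. A call has 1 to 5 rows; each row shifts and turns the commanded pose from where the row before left it, along the tool's axes as they then stand; what a row does not reach is not made up. A row lasts 1/8 s, in which the tool goes at most 62.5 mm and 10.7 degrees, less where a joint would pass 70% of its speed; a pose out of reach is approached as far as the arm can. A call is refused whole if a number of a shift passes 0.0625 or a number of a turn 0.188, either way. A call with a gripper value outside its range is refused whole. The fingers move at their own pace and stop on an object; "grip_force" is the grip in N (left out, the last holds). Time passes only in rows, so rows that do not move let the fingers close. It gives the time, the measured TCP pose, the force, the opening and the grip force at its end, in the units of the state.
- get_obs(): the state, without advancing time (a new reading comes with each control period).
- read_camera(name): name is "scene" or "top" or "wrist"; returns a dict with "color" (400x640x3 uint8, blue, green, red), "fov_y" (degrees; the focal length in pixels is half the picture's height over the tangent of half this angle, whatever the lens; pixels are square), "cx", "cy" (the principal point, pixels), "cam_to_world" (4x4, takes a point from camera to world coordinates); the wrist camera has in their place "mount" (4x4, takes a point from camera to tool coordinates, whose origin is the TCP and whose axes are the flange's). Camera axes: x right, y up, looking along -z (the intrinsics and any distortion apply to the point x, -y, -z); pixel columns grow to the right and rows downward; lengths in m; the calibration is good to about 2 mm. The wrist camera is an equidistant fisheye: a pixel r from the principal point sees the ray r / f radians off the axis. A picture is of the moment at which its call begins: read the wrist's pose just before it. There is no depth.
- sign_off(): hands the job in; it is judged then, once.
The state is a dict: "time_s": time; "qpos": joint angles; "joint_velocities": joint speeds; "effort": joint torques, N m; "tool_pos": TCP position; "tool_rot": TCP orientation; "force": force on the tool from outside, world axes, zero at the start; "wrist_torque": the same for the moment, N m; "grip_width": finger opening in m; "grasp_force": force on a finger pad.
Only numpy, scipy, OpenCV 4.12 (cv2) and the standard library are available. Lean on these libraries where they do the work, as an engineer would, in place of code of your own. Each camera call takes 0.05 s, during which the arm holds its last target. There are 200 camera calls.

## Working session

There is one attempt and no reset: what is moved stays moved. The work goes in short steps, Python scripts to look and compute and a tool call to move; the robot and the scene stay as the last step left them, time stands still between calls to the robot, and variables do not carry over. Pictures are saved under pics/ and viewed, at most 10 in all, crops included, and the job is handed in when it is done.

Besides the shell and the picture viewer there is one more tool, called after "Call:" as name(argument=value, ...) on one line, values as JSON. drive_tool: Moves the arm, as the interface text tells. Its arguments: {"type":"object","properties":{"rows":{"type":"array","items":{"type":"number"}},"grip_force":{"type":"number"}},"required":["rows"]}

```bash
mkdir -p pics; python3 - <<'E'
from cell import *
import cv2,numpy as np
o=get_obs();print({k:np.round(v,4).tolist() for k,v in o.items()},tcp_to_tips)
for n in("scene","top"):
    c=read_camera(n);cv2.imwrite(f"pics/{n}0.png",c["color"])
    print(n,c["fov_y"],c["cx"],c["cy"],np.round(c["cam_to_world"],4).tolist(),[k for k in c])
E
```

```text
{'time_s': 0.0, 'qpos': [-64.3385, 18.4398, -4.0142, 83.177, 1.2945, 78.5408, -3.2601], 'joint_velocities': [-0.0386, 0.0035, -0.084, 0.0074, -0.1065, -0.0584, 0.0349], 'effort': [-0.0002, -49.1287, -0.404, -31.2528, -0.0639, 0.0435, 0.0001], 'tool_pos': [0.2731, 0.5896, 0.4036], 'tool_rot': [-179.8877, 0.0058, 155.1468], 'force': [0.3624, -0.0094, -0.3248], 'wrist_torque': [0.0051, -0.0213, 0.0396], 'grasp_force': 0.0, 'grip_width': 0.0869} 0.1822
scene 44.99445570390766 316.6156577719959 196.6905738364283 [[0.8529, -0.443, 0.2761, 0.7835], [0.5218, 0.7089, -0.4745, -0.4037], [0.0145, 0.5488, 0.8358, 0.7569], [0.0, 0.0, 0.0, 1.0]] ['color', 'fov_y', 'cx', 'cy', 'cam_to_world']
top 51.9060957678321 322.539900841477 198.00032006842042 [[0.0074, 0.9851, -0.1721, 0.4578], [-1.0, 0.0073, -0.0015, -0.0161], [-0.0002, 0.1721, 0.9851, 0.7537], [0.0, 0.0, 0.0, 1.0]] ['color', 'fov_y', 'cx', 'cy', 'cam_to_world']
```

View pics/top0.png

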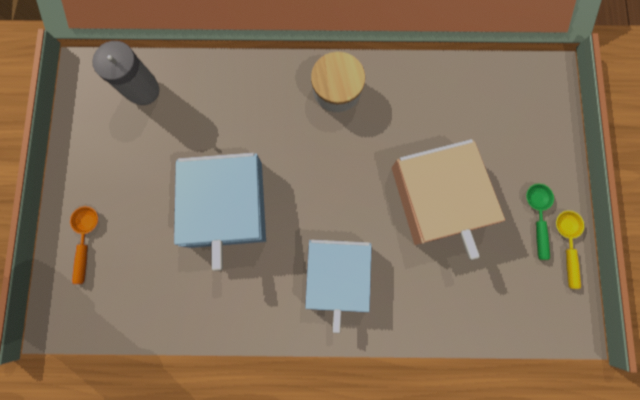

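View pics/scene0.png

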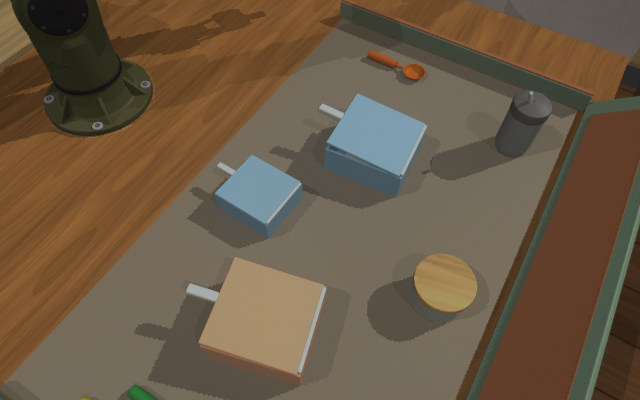

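The top picture shows the larger blue box with its flap at about (175–263, 155–245) and its tab ending near (217,269). The smaller blue look-alike is at (338,276) and the peach box is at (448,190). The scene picture shows the blue flap slightly ajar, with its tab at about (330,112).

```bash
python3 - <<'E'
import cv2,numpy as np
a=cv2.imread("pics/top0.png")[145:275,165:275]; b=cv2.imread("pics/scene0.png")[85:200,310:435]
a=cv2.resize(a,None,fx=3.6,fy=3.6,interpolation=cv2.INTER_CUBIC);b=cv2.resize(b,None,fx=3.2,fy=3.2,interpolation=cv2.INTER_CUBIC)
m=np.zeros((470,800,3),np.uint8);m[:a.shape[0],:a.shape[1]]=a;m[:b.shape[0],400:400+b.shape[1]]=b
cv2.imwrite("pics/crop0.png",m)
E
```

```text
(no output)
```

View pics/crop0.png

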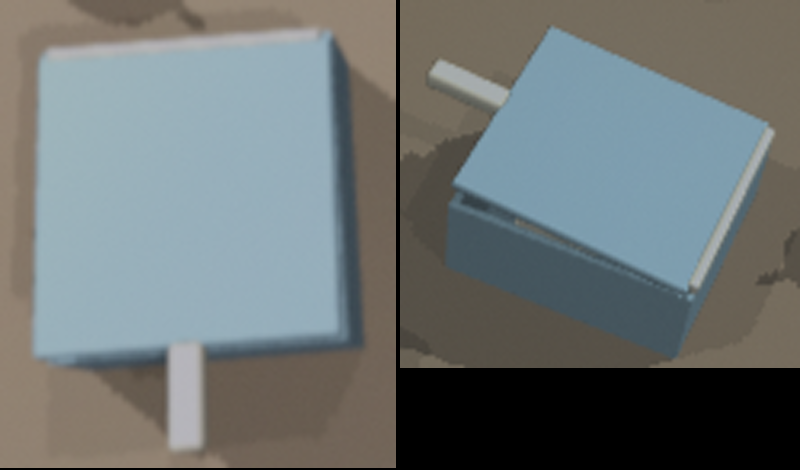

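```bash
cat > h.py <<'E'
import numpy as np
from scipy.spatial.transform import Rotation as R
from scipy.optimize import least_squares
def proj(c,P):
    M=np.linalg.inv(np.array(c["cam_to_world"]));p=np.atleast_2d(P)@M[:3,:3].T+M[:3,3]
    f=200/np.tan(np.radians(c["fov_y"]/2))
    return np.c_[c["cx"]+f*p[:,0]/-p[:,2],c["cy"]-f*p[:,1]/-p[:,2]]
def flap(r,y,h,th): # r from hinge towards tab, h above plane
    return np.array([72-r*np.cos(th)+h*np.sin(th),y,63+r*np.sin(th)+h*np.cos(th)])/1e3
E
cat > fit.py <<'E'
from h import *; from cell import *
T,S=read_camera("top"),read_camera("scene")
t=lambda u,v:(165+u/3.6,145+v/3.6); s=lambda u,v:(310+(u-400)/3.2,85+v/3.2)
obs=[("f",146,70,3,T,t(35,356)),("f",146,-70,3,T,t(343,340)),("f",0,70,3,T,t(43,58)),("f",0,-70,3,T,t(330,41)),
("f",194,8,6,T,t(169,450)),("f",194,-8,6,T,t(203,448)),
("f",146,70,3,S,s(553,28)),("f",146,-70,3,S,s(456,185)),("f",0,70,3,S,s(768,125)),("f",0,-70,3,S,s(690,290)),
("f",194,8,6,S,s(437,62)),
("b",-75,-70,0,S,s(447,265)),("b",75,-70,0,S,s(677,357))]
def w(p,o):
    x,y,z,a,th,e=p
    L=flap(o[1]if o[1] else e*1e3,o[2],o[3],th) if o[0]=="f" else np.array(o[1:4])/1e3
    return R.from_euler("z",a).apply(L)+[x,y,z]
def res(p): return np.concatenate([proj(o[4],w(p,o))[0]-o[5] for o in obs])
f=least_squares(res,[.47,.15,0,0,.06,0],loss="soft_l1",x_scale=[.1,.1,.01,.1,.1,.01])
p=f.x;print("x y z yawdeg th e",p[:3].round(4),np.degrees(p[3]).round(2),p[4:].round(4))
print(res(p).reshape(-1,2).round(1).tolist())
z=R.from_euler("z",p[3])
for n,L in(("tab",flap(172,0,0,p[4])),("tabclosed",flap(172,0,0,0)),("hinge",[.072,0,.063]),("pivot",[-.005,0,.022])):print(n,(z.apply(L)+p[:3]).round(4))
E
python3 fit.py
```

```text
x y z yawdeg th e [5.782e-01 1.649e-01 5.000e-04] 4.75 [0.0672 0.0024]
[[-0.9, -0.9], [-1.3, -2.8], [-2.3, -0.9], [-0.9, -2.1], [-0.6, -0.5], [-0.1, -0.7], [-1.7, 0.6], [-2.8, 0.7], [-0.8, -1.0], [-3.3, 0.4], [-1.2, 0.0], [-1.8, 0.3], [-2.1, 1.1]]
tab [0.4789 0.1567 0.0751]
tabclosed [0.4785 0.1566 0.0635]
hinge [0.65   0.1709 0.0635]
pivot [0.5732 0.1645 0.0225]
```

```bash
cat >> h.py <<'E'
def rows(pos,yaw,n,g=1,tilt=0,start=None):
    """n rows from the present pose to TCP pos with tool down, yaw deg (tilt about tool y, deg)"""
    from cell import get_obs
    o=get_obs();p=np.array(o["tool_pos"]);r=R.from_euler("xyz",o["tool_rot"],degrees=True)
    if start is not None: p=np.array(start[0]);r=start[1]
    q=R.from_euler("xyz",[180,0,yaw],degrees=True)*R.from_euler("y",tilt,degrees=True)
    d=(r.inv()*q).as_rotvec()/n;s=(np.array(pos)-p)/n;out=[]
    for i in range(n):
        out.append(list(r.inv().apply(s).round(4))+list(d.round(4))+[g]);r=r*R.from_rotvec(d)
    for i in range(0,n,5): print([float(v) for x in out[i:i+5] for v in x])
    return p+s*n,r
E
python3 -c "
from h import *
rows([.465,.157,.36],184.75,10)"
```

```text
[-0.0356, -0.0312, 0.0044, -0.0001, -0.0, -0.0517, 1.0, -0.0339, -0.033, 0.0044, -0.0001, -0.0, -0.0517, 1.0, -0.0322, -0.0347, 0.0044, -0.0001, -0.0, -0.0517, 1.0, -0.0303, -0.0363, 0.0044, -0.0001, -0.0, -0.0517, 1.0, -0.0284, -0.0378, 0.0044, -0.0001, -0.0, -0.0517, 1.0]
[-0.0264, -0.0393, 0.0044, -0.0001, -0.0, -0.0517, 1.0, -0.0244, -0.0406, 0.0044, -0.0001, -0.0, -0.0517, 1.0, -0.0223, -0.0418, 0.0044, -0.0001, -0.0, -0.0517, 1.0, -0.0201, -0.0429, 0.0044, -0.0001, -0.0, -0.0517, 1.0, -0.0178, -0.0438, 0.0044, -0.0001, -0.0, -0.0517, 1.0]
```

Call:
drive_tool(rows=[-0.0356,-0.031,0.0044,0,0,-0.0517,1,-0.034,-0.033,0.0044,0,0,-0.0517,1,-0.032,-0.0347,0.0044,0,0,-0.0517,1,-0.03,-0.0363,0.0044,0,0,-0.0517,1,-0.0284,-0.0378,0.0044,0,0,-0.0517,1])

```text
time_s: 0.82
tool_pos: [0.3692, 0.3722, 0.3826]
tool_rot: [180.0, 0.0, 170.1]
force: [-0.3, 0.0, 0.9]
grip_width: 0.0873
grasp_force: 0.0
```

Call:
drive_tool(rows=[-0.0264,-0.039,0.0044,0,0,-0.0517,1,-0.0244,-0.0406,0.0044,0,0,-0.0517,1,-0.0223,-0.0418,0.0044,0,0,-0.0517,1,-0.02,-0.0429,0.0044,0,0,-0.0517,1,-0.0178,-0.0438,0.0044,0,0,-0.0517,1])

```text
time_s: 1.45
tool_pos: [0.4651, 0.1562, 0.3607]
tool_rot: [180.0, 0.0, -175.1]
force: [-0.1, 0.9, -0.2]
grip_width: 0.0869
grasp_force: 0.0
```

Call:
drive_tool(rows=[0,0,0,0,0,0,1])

```text
time_s: 1.58
tool_pos: [0.4659, 0.1536, 0.3605]
tool_rot: [-179.9, -0.0, -175.7]
force: [-0.4, 0.6, -0.4]
grip_width: 0.0872
grasp_force: 0.0
```

```bash
python3 - <<'E'
from cell import *
import cv2,numpy as np
o=get_obs();print(o["time_s"],o["tool_pos"],o["tool_rot"],o["force"])
c=read_camera("wrist");cv2.imwrite("pics/w1.png",c["color"])
print(c["fov_y"],c["cx"],c["cy"],np.round(c["mount"],4).tolist(),[k for k in c])
E
```

```text
1.575 [0.46591534 0.15357639 0.36050669] [-1.79925253e+02 -5.78265256e-03 -1.75651788e+02] [-0.41415068  0.62469326 -0.3747785 ]
65.70646984690485 319.7537426823755 191.87367985216926 [[-0.0005, 0.9698, 0.2439, 0.0666], [1.0, 0.0004, 0.0004, 0.0002], [0.0002, 0.2439, -0.9698, 0.0206], [0.0, 0.0, 0.0, 1.0]] ['color', 'fov_y', 'cx', 'cy', 'mount']
```

View pics/w1.png

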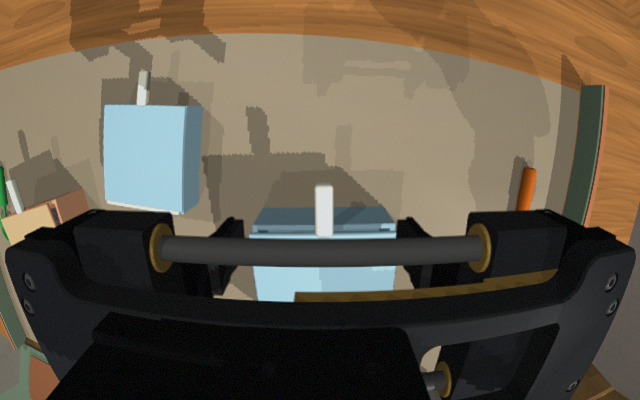

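The wrist view shows the tab from its tip at (324,185) to its base at (324,237), with the flap's front corners near (250,236) and (396,233). The fingers straddle the tab symmetrically at x of about 232 and 412.

```bash
cat >> h.py <<'E'
def projw(c,o,P):
    r=R.from_euler("xyz",o["tool_rot"],degrees=True);t=r.inv().apply(np.atleast_2d(P)-np.array(o["tool_pos"]))
    M=np.linalg.inv(np.array(c["mount"]));p=t@M[:3,:3].T+M[:3,3]
    f=200/np.tan(np.radians(c["fov_y"]/2));q=np.c_[p[:,0],-p[:,1]];n=np.linalg.norm(q,axis=1)
    return np.array([c["cx"],c["cy"]])+q/n[:,None]*(f*np.arctan2(n,-p[:,2]))[:,None]
E
python3 - <<'E'
from h import *; from cell import *; import cv2
o=get_obs();c=read_camera("wrist");p=[.5782,.1649,.0005,np.radians(4.75),.0672]
z=R.from_euler("z",p[3]);W=lambda L:z.apply(L)+p[:3]
im=cv2.resize(c["color"][170:260,230:420],None,fx=4,fy=4,interpolation=cv2.INTER_CUBIC)
for n,L in(("tip+",flap(194,8,6,p[4])),("tip-",flap(194,-8,6,p[4])),("fr+",flap(146,70,3,p[4])),("fr-",flap(146,-70,3,p[4])),("bot+",np.array([-75,70,0])/1e3),("bot-",np.array([-75,-70,0])/1e3)):
    q=projw(c,o,W(L))[0];print(n,q.round(1));cv2.circle(im,tuple(int(v) for v in (q-[230,170])*4),3,(0,0,255),-1)
cv2.imwrite("pics/w1c.png",im)
E
```

```text
tip+ [328.2 185.2]
tip- [309.4 185.3]
fr+ [394.1 233.5]
fr- [244.2 234. ]
bot+ [379.5 208.1]
bot- [259.  208.6]
```

View pics/w1c.png

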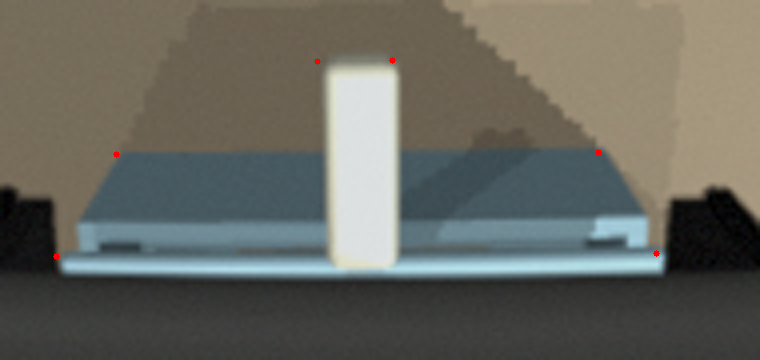

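```bash
cat >> fit.py <<'E'
o=get_obs();C=read_camera("wrist");v=lambda a,b:(230+a/4,170+b/4)
ow=[("f",194,8,6,0,v(398,65)),("f",194,-8,6,0,v(327,66)),("f",146,70,3,0,v(663,253)),("f",146,-70,3,0,v(62,258)),
("b",-75,70,0,0,v(601,151)),("b",-75,-70,0,0,v(115,154))]
resw=lambda p:np.concatenate([projw(C,o,w(p,k))[0]-k[5] for k in ow])
f=least_squares(lambda p:np.r_[res(p)*.5,resw(p)*2],p,x_scale=[.1,.1,.01,.1,.1,.01]);p=f.x
print("x y z yawdeg th e",p[:3].round(4),np.degrees(p[3]).round(2),p[4:].round(4))
print(resw(p).reshape(-1,2).round(1).tolist());print(res(p).reshape(-1,2).round(1).tolist())
z=R.from_euler("z",p[3])
for n,L in(("tab",flap(172,0,0,p[4])),("tabclosed",flap(172,0,0,0)),("hinge",[.072,0,.063]),("pivot",[-.005,0,.022])):print(n,(z.apply(L)+p[:3]).round(4))
E
python3 fit.py
```

```text
x y z yawdeg th e [5.782e-01 1.649e-01 5.000e-04] 4.75 [0.0672 0.0024]
[[-0.9, -0.9], [-1.3, -2.8], [-2.3, -0.9], [-0.9, -2.1], [-0.6, -0.5], [-0.1, -0.7], [-1.7, 0.6], [-2.8, 0.7], [-0.8, -1.0], [-3.3, 0.4], [-1.2, 0.0], [-1.8, 0.3], [-2.1, 1.1]]
tab [0.4789 0.1567 0.0751]
tabclosed [0.4785 0.1566 0.0635]
hinge [0.65   0.1709 0.0635]
pivot [0.5732 0.1645 0.0225]
x y z yawdeg th e [ 0.5778  0.1696 -0.0015] 4.99 [0.0778 0.0017]
[[0.0, -0.2], [-1.0, -0.4], [-0.8, 0.7], [-0.0, -0.2], [-0.2, 0.3], [1.5, -0.1]]
[[-3.5, -0.5], [-3.9, -2.9], [-4.7, -0.6], [-3.6, -2.1], [-3.1, -0.4], [-2.6, -0.6], [-0.8, -0.6], [-1.6, -0.7], [0.1, -2.0], [-1.9, -0.8], [-0.1, -1.3], [-0.7, -0.6], [-1.1, -0.3]]
tab [0.4787 0.1609 0.0748]
tabclosed [0.4782 0.1609 0.0615]
hinge [0.6495 0.1759 0.0615]
pivot [0.5728 0.1692 0.0205]
```

```bash
python3 - <<'E'
from h import *; from cell import *
for i in range(3):
    o=get_obs();print(o["time_s"],o["tool_pos"],o["tool_rot"],o["joint_velocities"].round(2));c=read_camera("wrist")
tp=np.array(o["tool_pos"]);print(projw(c,o,[[.479,.157,.075],[.479,.161,.075]]))
E
```

```text
1.825 [0.46424195 0.15912351 0.36082621] [ 1.79978775e+02  4.50287321e-03 -1.75097802e+02] [-0.11  0.03  0.05 -0.06  0.12 -0.    0.1 ]
1.875 [0.46427403 0.15906625 0.36080872] [ 1.79985516e+02  2.86218775e-03 -1.75092530e+02] [-0.07  0.06  0.29 -0.07  0.12  0.06  0.02]
1.925 [0.46431266 0.15891598 0.36079628] [ 1.79990146e+02  3.74277902e-03 -1.75102829e+02] [ 0.11  0.03  0.29 -0.12  0.08 -0.03  0.05]
[[316.0053936  207.41799591]
 [320.45858184 207.78122862]]
```

```bash
cat > wt.py <<'E'
from h import *; from cell import *
o=get_obs();c=read_camera("wrist");im=c["color"].astype(int)[170:240,290:350]
m=(im.min(2)>165)&(im.max(2)-im.min(2)<35);v,u=np.nonzero(m)
print(o["tool_pos"],o["tool_rot"][2],"px",len(u))
for r in range(0,70,6):
    k=np.nonzero(m[r])[0]
    if len(k):print(170+r,290+k.min(),290+k.max())
E
python3 wt.py; sed -i 's/^ow=\[.*/T0=None\now=[/' /dev/null
python3 - <<'E'
from h import *; from cell import *
o=get_obs();c=read_camera("wrist")
for y in(.155,.157,.159,.161):
  print(y,[projw(c,o,[x,y,zz])[0].round(1).tolist() for x,zz in((.457,.0815),(.4855,.079))])
E
```

```text
[0.46439394 0.15871574 0.36078932] -175.12313928057964 px 828
188 310 324
194 309 325
200 309 325
206 309 325
212 309 325
218 310 325
224 310 325
230 310 325
236 310 325
0.155 [[316.2, 184.8], [313.6, 215.4]]
0.157 [[318.5, 185.0], [315.9, 215.5]]
0.159 [[320.8, 185.2], [318.1, 215.7]]
0.161 [[323.2, 185.4], [320.3, 215.9]]sed: couldn't edit /dev/null: not a regular file
```

```bash
python3 -c "
from h import *
rows([.479,.157,.238],184.75,5)"
```

```text
[-0.0029, -0.0005, 0.0246, 0.0, 0.0, 0.0003, 1.0, -0.0029, -0.0005, 0.0246, 0.0, 0.0, 0.0003, 1.0, -0.0029, -0.0005, 0.0246, 0.0, 0.0, 0.0003, 1.0, -0.0029, -0.0005, 0.0246, 0.0, 0.0, 0.0003, 1.0, -0.0029, -0.0005, 0.0246, 0.0, 0.0, 0.0003, 1.0]
```

Call:
drive_tool(rows=[-0.0029,-0.0005,0.0246,0,0,0,1,-0.0029,-0.0005,0.0246,0,0,0,1,-0.0029,-0.0005,0.0246,0,0,0,1,-0.0029,-0.0005,0.0246,0,0,0,1,-0.0029,-0.0005,0.0246,0,0,0,1])

```text
time_s: 2.7
tool_pos: [0.4794, 0.1568, 0.2371]
tool_rot: [180.0, 0.0, -175.2]
force: [0.2, 0.7, -0.1]
grip_width: 0.0871
grasp_force: 0.0
```

Call:
drive_tool(rows=[0,0,0,0,0,0,0,0,0,0,0,0,0,0], grip_force=15)

```text
time_s: 2.95
tool_pos: [0.4797, 0.1567, 0.2386]
tool_rot: [180.0, 0.1, -175.2]
force: [0.4, 0.2, -0.0]
grip_width: 0.0741
grasp_force: 0.0
```

Call:
drive_tool(rows=[0,0,0,0,0,0,-1,0,0,0,0,0,0,-1,0,0,0,0,0,0,-1])

```text
time_s: 3.32
tool_pos: [0.4795, 0.1565, 0.2383]
tool_rot: [180.0, 0.0, -175.2]
force: [0.1, -0.2, 0.3]
grip_width: 0.0448
grasp_force: 0.0
```

Call:
drive_tool(rows=[0,0,0,0,0,0,-1,0,0,0,0,0,0,-1,0,0,0,0,0,0,-1,0,0,0,0,0,0,-1,0,0,0,0,0,0,-1])

```text
time_s: 3.95
tool_pos: [0.4793, 0.1571, 0.2378]
tool_rot: [179.9, 0.0, -175.2]
force: [-0.9, 3.8, -0.5]
grip_width: 0.0157
grasp_force: 15.0
```

```bash
cat > arc.py <<'E'
import sys,numpy as np
a,b,n=float(sys.argv[1]),float(sys.argv[2]),int(sys.argv[3]);t=np.linspace(a,b,n+1)
dx=.172*np.diff(np.cos(t));dz=-.172*np.diff(np.sin(t))
for i in range(0,n,5):print(sum([[float(dx[k].round(4)),0,float(dz[k].round(4)),0,0,0,-1]for k in range(i,min(n,i+5))],[]))
E
python3 arc.py .067 1.65 20
```

```text
[-0.0014, 0, -0.0135, 0, 0, 0, -1, -0.0025, 0, -0.0134, 0, 0, 0, -1, -0.0036, 0, -0.0131, 0, 0, 0, -1, -0.0046, 0, -0.0128, 0, 0, 0, -1, -0.0056, 0, -0.0124, 0, 0, 0, -1]
[-0.0066, 0, -0.0119, 0, 0, 0, -1, -0.0075, 0, -0.0114, 0, 0, 0, -1, -0.0084, 0, -0.0107, 0, 0, 0, -1, -0.0092, 0, -0.0101, 0, 0, 0, -1, -0.0099, 0, -0.0093, 0, 0, 0, -1]
[-0.0106, 0, -0.0085, 0, 0, 0, -1, -0.0113, 0, -0.0076, 0, 0, 0, -1, -0.0118, 0, -0.0067, 0, 0, 0, -1, -0.0123, 0, -0.0057, 0, 0, 0, -1, -0.0128, 0, -0.0047, 0, 0, 0, -1]
[-0.0131, 0, -0.0037, 0, 0, 0, -1, -0.0133, 0, -0.0027, 0, 0, 0, -1, -0.0135, 0, -0.0016, 0, 0, 0, -1, -0.0136, 0, -0.0005, 0, 0, 0, -1, -0.0136, 0, 0.0005, 0, 0, 0, -1]
```

Gripped at 15.7 mm, which matches the tab. Lifting the first half.

Call:
drive_tool(rows=[-0.0014,0,-0.0135,0,0,0,-1,-0.0025,0,-0.0134,0,0,0,-1,-0.0036,0,-0.0131,0,0,0,-1,-0.0046,0,-0.0128,0,0,0,-1,-0.0056,0,-0.0124,0,0,0,-1])

```text
time_s: 4.58
tool_pos: [0.4978, 0.1586, 0.3042]
tool_rot: [179.9, 0.2, -175.2]
force: [5.1, 5.7, -5.4]
grip_width: 0.0156
grasp_force: 15.0
```

Call:
drive_tool(rows=[-0.0066,0,-0.0119,0,0,0,-1,-0.0075,0,-0.0114,0,0,0,-1,-0.0084,0,-0.0107,0,0,0,-1,-0.0092,0,-0.0101,0,0,0,-1,-0.0099,0,-0.0093,0,0,0,-1])

```text
time_s: 5.2
tool_pos: [0.5385, 0.1623, 0.3561]
tool_rot: [179.9, -0.0, -175.2]
force: [3.1, 6.0, -7.9]
grip_width: 0.0153
grasp_force: 15.0
```

Call:
drive_tool(rows=[-0.0106,0,-0.0085,0,0,0,-1,-0.0113,0,-0.0076,0,0,0,-1,-0.0118,0,-0.0067,0,0,0,-1,-0.0123,0,-0.0057,0,0,0,-1,-0.0128,0,-0.0047,0,0,0,-1])

```text
time_s: 5.82
tool_pos: [0.5963, 0.1675, 0.3887]
tool_rot: [179.9, -0.3, -175.1]
force: [-1.3, 4.8, -4.1]
grip_width: 0.0161
grasp_force: 15.0
```

Call:
drive_tool(rows=[-0.0131,0,-0.0037,0,0,0,-1,-0.0133,0,-0.0027,0,0,0,-1,-0.0135,0,-0.0016,0,0,0,-1,-0.0136,0,-0.0005,0,0,0,-1,-0.0136,0,0.0005,0,0,0,-1])

```text
time_s: 6.45
tool_pos: [0.663, 0.1734, 0.3969]
tool_rot: [179.9, -0.3, -175.1]
force: [-3.2, 5.0, -3.5]
grip_width: 0.0157
grasp_force: 15.0
```

Call:
drive_tool(rows=[0,0,0,0,0,0,-1,0,0,0,0,0,0,-1])

```text
time_s: 6.7
tool_pos: [0.6634, 0.1735, 0.3968]
tool_rot: [179.9, -0.1, -175.1]
force: [-0.4, 5.5, -3.9]
grip_width: 0.0159
grasp_force: 15.0
```

```bash
python3 - <<'E'
from cell import *
import cv2,numpy as np
o=get_obs();print(o["time_s"],o["tool_pos"],o["tool_rot"],o["force"])
s=read_camera("scene")["color"];t=read_camera("top")["color"]
a=s[20:240,260:500];b=t[40:300,140:340]
m=np.zeros((520,800,3),np.uint8);a=cv2.resize(a,(400,367));b=cv2.resize(b,(400,520));m[:367,:400]=a;m[:,400:]=b
cv2.imwrite("pics/open.png",m)
E
```

```text
6.7 [0.66343621 0.17346569 0.39681851] [ 1.79905308e+02 -1.34237685e-01 -1.75125215e+02] [-0.40500043  5.50376937 -3.86205942]
```

View pics/open.png

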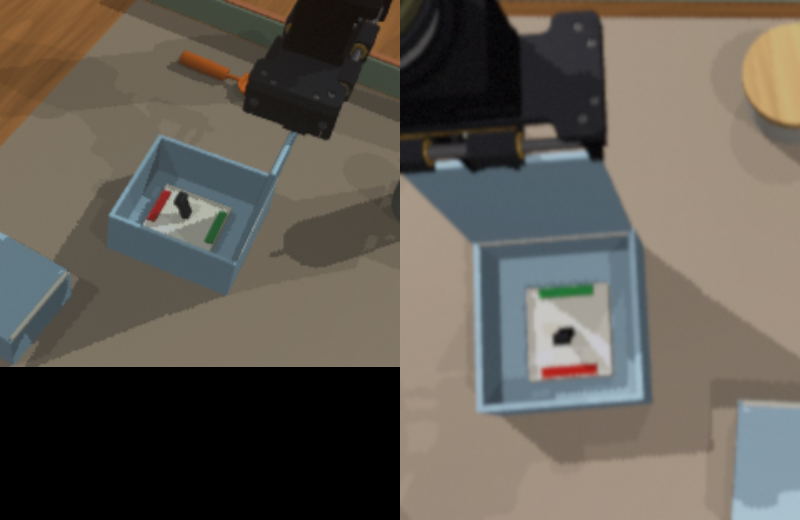

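The flap is up at about 1.65 rad, and the toggle is inside, leaning over the red bar (scene crop 183,205; top crop 563,336). Releasing the tab, then retreating up and over the front of the box.

Call:
drive_tool(rows=[0,0,0,0,0,0,0,0,0,0,0,0,0,0,0,0,0,0,0,0,0])

```text
time_s: 7.18
tool_pos: [0.6642, 0.1706, 0.3981]
tool_rot: [-179.9, 0.0, -175.3]
force: [0.3, 0.0, 0.6]
grip_width: 0.0376
grasp_force: 0.0
```

Call:
drive_tool(rows=[0,0,-0.01,0,0,0,0,0,0,-0.015,0,0,0,0,0,0,-0.02,0,0,0,0,0,0,-0.02,0,0,0,0,0,0,-0.005,0,0,0,0])

```text
time_s: 7.8
tool_pos: [0.6642, 0.1717, 0.4708]
tool_rot: [179.9, 0.3, -175.2]
force: [0.9, 0.2, 0.2]
grip_width: 0.044
grasp_force: 0.0
```

Call:
drive_tool(rows=[0.02,0,0,0,0,0,-1,0.03,0,0,0,0,0,-1,0.035,0,0,0,0,0,-1,0.03,0,0,0,0,0,-1,0.017,0,0,0,0,0,-1])

```text
time_s: 8.43
tool_pos: [0.531, 0.1607, 0.4679]
tool_rot: [180.0, 0.0, -175.2]
force: [0.1, -0.8, -0.3]
grip_width: 0.0034
grasp_force: 0.0
```

Call:
drive_tool(rows=[0,0,0.02,0,0,0,-1,0,0,0.04,0,0,0,-1,0,0,0.04,0,0,0,-1,0,0,0.04,0,0,0,-1,0,0,0.02,0,0,0,-1])

```text
time_s: 9.05
tool_pos: [0.5315, 0.1606, 0.3052]
tool_rot: [-179.9, -0.2, -175.2]
force: [-0.1, -0.0, 0.7]
grip_width: 0.0007
grasp_force: 0.0
```

```bash
python3 - <<'E'
from cell import *; from h import *
import cv2
T=read_camera("top");o=get_obs();print(o["time_s"],o["tool_pos"],o["tool_rot"],o["force"],o["grip_width"])
c=read_camera("wrist")["color"];cv2.imwrite("pics/w2.png",np.vstack([c[:,:],])[:, :])
rows([.5314,.1615,.300],184.75,3,-1)
E
```

```text
9.1 [0.53093525 0.16046292 0.30324646] [-179.88046759   -0.34520955 -175.22581097] [-0.61794903 -0.42653151 -1.93791696] 0.0005990721252277674
[-0.0001, 0.0003, 0.0017, -0.0006, -0.0017, 0.0001, -1.0, -0.0001, 0.0003, 0.0017, -0.0006, -0.0017, 0.0001, -1.0, -0.0001, 0.0003, 0.0017, -0.0006, -0.0017, 0.0001, -1.0]
```

View pics/w2.png

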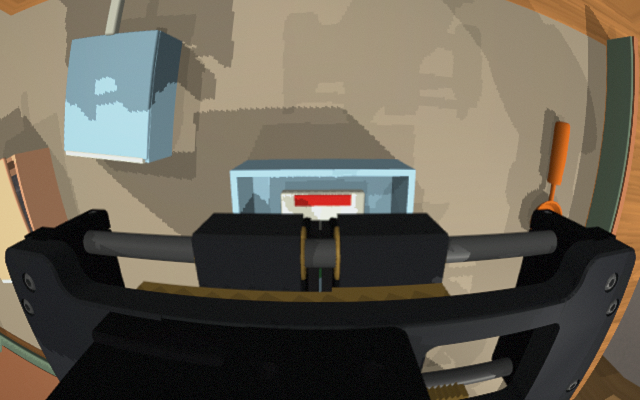

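Closed fingers sit just inside the tab-side wall (front wall at row 165, red bar at (323,200), tips at (320,220)). Going down and then pushing toward the hinge.

Call:
drive_tool(rows=[0,0.001,0.02,0,0,0,-1,0,0,0.02,0,0,0,-1,0,0,0.02,0,0,0,-1,0,0,0.015,0,0,0,-1,0,0,0.008,0,0,0,-1])

```text
time_s: 9.78
tool_pos: [0.5325, 0.1619, 0.2245]
tool_rot: [180.0, 0.0, -175.2]
force: [-0.1, -0.0, 0.1]
grip_width: 0.0006
grasp_force: 0.0
```

Call:
drive_tool(rows=[0,0,0,0,0,0,-1,-0.005,0,0,0,0,0,-1,-0.005,0,0,0,0,0,-1,-0.005,0,0,0,0,0,-1])

```text
time_s: 10.28
tool_pos: [0.5474, 0.1632, 0.2249]
tool_rot: [180.0, -0.0, -175.2]
force: [-2.6, 0.5, 1.7]
grip_width: 0.0009
grasp_force: 1.1
```

Call:
drive_tool(rows=[-0.005,0,0.001,0,0,0,-1,-0.005,0,0.001,0,0,0,-1,-0.005,0,0.001,0,0,0,-1,-0.003,0,0.001,0,0,0,-1])

```text
time_s: 10.78
tool_pos: [0.5658, 0.1647, 0.2208]
tool_rot: [180.0, 0.1, -175.2]
force: [-0.9, -0.3, 2.2]
grip_width: 0.0005
grasp_force: 1.0
```

Call:
drive_tool(rows=[-0.002,0,0,0,0,0,-1,-0.002,0,0,0,0,0,-1])

```text
time_s: 11.02
tool_pos: [0.5682, 0.1649, 0.2204]
tool_rot: [-180.0, -0.2, -175.2]
force: [-7.0, -1.6, 4.9]
grip_width: 0.0004
grasp_force: 7.0
```

Call:
drive_tool(rows=[-0.001,0,0,0,0,0,-1,-0.0005,0,0,0,0,0,-1])

```text
time_s: 11.28
tool_pos: [0.5688, 0.1649, 0.2202]
tool_rot: [-180.0, -0.4, -175.2]
force: [-9.9, -1.8, 9.2]
grip_width: 0.0006
grasp_force: 9.4
```

Call:
drive_tool(rows=[0.008,0,0,0,0,0,-1,0.017,0,-0.005,0,0,0,-1,0,0,-0.035,0,0,0,-1,0,0,-0.05,0,0,0,-1,0,0,-0.055,0,0,0,-1])

```text
time_s: 11.9
tool_pos: [0.5456, 0.1628, 0.3665]
tool_rot: [-180.0, 0.0, -175.2]
force: [0.4, 0.6, -0.7]
grip_width: 0.0002
grasp_force: 0.0
```

Call:
drive_tool(rows=[0,0,-0.055,0,0,0,0,0,0,-0.04,0,0,0,0,0,0,-0.01,0,0,0,0])

```text
time_s: 12.28
tool_pos: [0.5463, 0.1628, 0.4738]
tool_rot: [179.9, 0.4, -175.2]
force: [-0.3, -0.6, -0.1]
grip_width: 0.0223
grasp_force: 0.0
```

Call:
drive_tool(rows=[-0.02,0,0,0,0,0,0,-0.035,0,0,0,0,0,0,-0.035,0,0,0,0,0,0,-0.02,0,0,0,0,0,0,-0.01,0,0,0,0,0,0])

```text
time_s: 12.9
tool_pos: [0.6662, 0.1729, 0.4683]
tool_rot: [-179.9, -0.1, -175.3]
force: [-0.7, 0.6, 0.2]
grip_width: 0.0432
grasp_force: 0.0
```

Call:
drive_tool(rows=[0,0,0,0,0,0,0])

```text
time_s: 13.02
tool_pos: [0.6655, 0.1729, 0.4693]
tool_rot: [-180.0, -0.1, -175.3]
force: [0.0, -0.1, 0.4]
grip_width: 0.0437
grasp_force: 0.0
```

```bash
python3 - <<'E'
from cell import *
from h import *
import cv2
s=read_camera("scene")["color"];o=get_obs();t=read_camera("top")["color"];print(o["time_s"],o["tool_pos"],o["tool_rot"],o["grip_width"])
a=s[20:240,280:480];b=t[40:300,140:340]
m=np.zeros((520,800,3),np.uint8);a=cv2.resize(a,(400,440));b=cv2.resize(b,(400,520));m[:440,:400]=a;m[:,400:]=b
cv2.imwrite("pics/on.png",m)
rows([.6634,.1735,.397],184.75,4,0)
E
```

```text
13.075 [0.66509193 0.17290504 0.46987451] [-1.79989276e+02 -6.60816072e-02 -1.75238798e+02] 0.04351035341669601
[0.0003, 0.0002, 0.0183, 0.0, -0.0002, 0.0001, 0.0, 0.0003, 0.0002, 0.0183, 0.0, -0.0002, 0.0001, 0.0, 0.0003, 0.0002, 0.0183, 0.0, -0.0002, 0.0001, 0.0, 0.0004, 0.0002, 0.0183, 0.0, -0.0002, 0.0001, 0.0]
```

View pics/on.png

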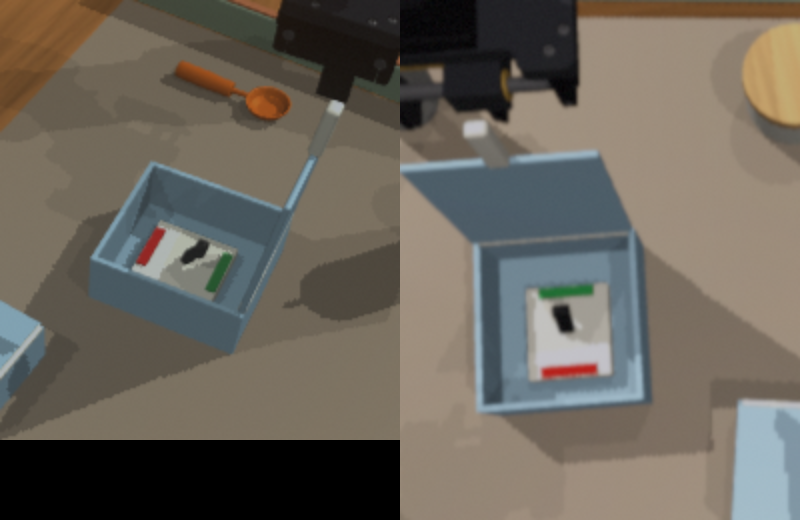

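The toggle now leans toward the green bar (top crop 563,318; scene crop 195,252), and the flap is still up with its tab at (335,108) in the scene crop. Regrasping the tab.

Call:
drive_tool(rows=[0.0003,0,0.018,0,0,0,0,0.0003,0,0.018,0,0,0,0,0.0003,0,0.018,0,0,0,0,0.0004,0,0.018,0,0,0,0,0,0,0,0,0,0,0])

```text
time_s: 13.75
tool_pos: [0.6635, 0.1729, 0.396]
tool_rot: [-180.0, -0.2, -175.2]
force: [-0.4, -0.3, 0.7]
grip_width: 0.0436
grasp_force: 0.0
```

Call:
drive_tool(rows=[0,0,0,0,0,0,-1,0,0,0,0,0,0,-1,0,0,0,0,0,0,-1,0,0,0,0,0,0,-1,0,0,0,0,0,0,-1])

```text
time_s: 14.38
tool_pos: [0.6641, 0.1736, 0.3992]
tool_rot: [179.9, 0.1, -175.2]
force: [0.1, 2.2, 1.5]
grip_width: 0.016
grasp_force: 15.0
```

```bash
python3 arc.py 1.65 0.05 20; python3 - <<'E'
from h import *; from cell import *
T=read_camera("top");S=read_camera("scene");z=R.from_euler("z",4.75,degrees=True)
for t in(.4,.55):
  P=z.apply([-.005+.032*np.sin(t),0,.022+.032*np.cos(t)])+[.5782,.1653,0]
  a=proj(T,P)[0];b=proj(S,P)[0];print(t,(a-[140,40])*2+[400,0],(b-[280,20])*2)
P=z.apply([-.005,0,.022])+[.5782,.1653,0];print("pivot",(proj(T,P)[0]-[140,40])*2+[400,0],(proj(S,P)[0]-[280,20])*2)
E
```

```text
[0.0137, 0, -0.0005, 0, 0, 0, -1, 0.0137, 0, 0.0006, 0, 0, 0, -1, 0.0137, 0, 0.0017, 0, 0, 0, -1, 0.0135, 0, 0.0027, 0, 0, 0, -1, 0.0132, 0, 0.0038, 0, 0, 0, -1]
[0.0129, 0, 0.0049, 0, 0, 0, -1, 0.0124, 0, 0.0059, 0, 0, 0, -1, 0.0119, 0, 0.0068, 0, 0, 0, -1, 0.0113, 0, 0.0078, 0, 0, 0, -1, 0.0107, 0, 0.0087, 0, 0, 0, -1]
[0.01, 0, 0.0095, 0, 0, 0, -1, 0.0092, 0, 0.0103, 0, 0, 0, -1, 0.0083, 0, 0.011, 0, 0, 0, -1, 0.0074, 0, 0.0116, 0, 0, 0, -1, 0.0065, 0, 0.0121, 0, 0, 0, -1]
[0.0055, 0, 0.0126, 0, 0, 0, -1, 0.0045, 0, 0.013, 0, 0, 0, -1, 0.0034, 0, 0.0133, 0, 0, 0, -1, 0.0023, 0, 0.0136, 0, 0, 0, -1, 0.0012, 0, 0.0137, 0, 0, 0, -1]
0.4 [556.80040662 308.55586953] [198.10526606 243.1792229 ]
0.55 [557.27243376 304.2164226 ] [201.97811281 246.27130472]
pivot [565.41012794 328.02854377] [182.60157129 258.09766414]
```

Call:
drive_tool(rows=[0.0137,0,-0.0005,0,0,0,-1,0.0137,0,0.0006,0,0,0,-1,0.0137,0,0.0017,0,0,0,-1,0.0135,0,0.0027,0,0,0,-1,0.0132,0,0.0038,0,0,0,-1])

```text
time_s: 15.1
tool_pos: [0.5965, 0.1676, 0.3914]
tool_rot: [179.9, 0.2, -175.2]
force: [0.9, 2.4, 2.8]
grip_width: 0.0161
grasp_force: 15.0
```

Call:
drive_tool(rows=[0.0129,0,0.0049,0,0,0,-1,0.0124,0,0.0059,0,0,0,-1,0.0119,0,0.0068,0,0,0,-1,0.0113,0,0.0078,0,0,0,-1,0.0107,0,0.0087,0,0,0,-1])

```text
time_s: 15.72
tool_pos: [0.5368, 0.1624, 0.3561]
tool_rot: [180.0, 0.0, -175.2]
force: [-1.2, 3.7, 2.5]
grip_width: 0.0158
grasp_force: 15.0
```

Call:
drive_tool(rows=[0.01,0,0.0095,0,0,0,-1,0.0092,0,0.0103,0,0,0,-1,0.0083,0,0.011,0,0,0,-1,0.0074,0,0.0116,0,0,0,-1,0.0065,0,0.0121,0,0,0,-1])

```text
time_s: 16.35
tool_pos: [0.496, 0.1588, 0.3008]
tool_rot: [180.0, 0.0, -175.2]
force: [1.2, 4.0, 0.5]
grip_width: 0.0156
grasp_force: 15.0
```

Call:
drive_tool(rows=[0.0055,0,0.0126,0,0,0,-1,0.0045,0,0.013,0,0,0,-1,0.0034,0,0.0133,0,0,0,-1,0.0023,0,0.0136,0,0,0,-1,0.0012,0,0.0137,0,0,0,-1])

```text
time_s: 16.98
tool_pos: [0.4794, 0.1574, 0.2346]
tool_rot: [-180.0, 0.0, -175.2]
force: [1.8, 3.5, 0.9]
grip_width: 0.0158
grasp_force: 15.0
```

Call:
drive_tool(rows=[0,0,0,0,0,0,-1,0,0,0,0,0,0,-1])

```text
time_s: 17.23
tool_pos: [0.4795, 0.1574, 0.235]
tool_rot: [-180.0, -0.0, -175.2]
force: [3.0, 3.1, -0.8]
grip_width: 0.0157
grasp_force: 15.0
```

Now pressing down gently until it bottoms out (expected TCP z about 0.227).

Call:
drive_tool(rows=[0,0,0.003,0,0,0,-1,0,0,0.003,0,0,0,-1,0,0,0.002,0,0,0,-1,0,0,0,0,0,0,-1])

```text
time_s: 17.73
tool_pos: [0.4794, 0.1574, 0.2285]
tool_rot: [180.0, -0.0, -175.2]
force: [-1.6, 1.6, 8.4]
grip_width: 0.0158
grasp_force: 15.0
```

Call:
drive_tool(rows=[0,0,0.002,0,0,0,-1,0,0,0,0,0,0,-1])

```text
time_s: 17.98
tool_pos: [0.4796, 0.1574, 0.2277]
tool_rot: [180.0, -0.0, -175.2]
force: [-5.5, 0.3, 17.3]
grip_width: 0.0159
grasp_force: 15.0
```

Call:
drive_tool(rows=[0,0,0,0,0,0,1,0,0,0,0,0,0,1,0,0,0,0,0,0,1,0,0,0,0,0,0,1,0,0,0,0,0,0,1])

```text
time_s: 18.6
tool_pos: [0.4793, 0.1574, 0.2253]
tool_rot: [-180.0, -0.0, -175.2]
force: [0.2, -0.3, -0.2]
grip_width: 0.0579
grasp_force: 0.0
```

Call:
drive_tool(rows=[0,0,-0.01,0,0,0,1,0,0,-0.02,0,0,0,1,0,0,-0.04,0,0,0,1,0,0,-0.04,0,0,0,1,0,0,-0.03,0,0,0,1])

```text
time_s: 19.23
tool_pos: [0.4796, 0.1574, 0.3682]
tool_rot: [179.9, 0.1, -175.2]
force: [0.0, 0.8, -1.4]
grip_width: 0.0868
grasp_force: 0.0
```

Call:
drive_tool(rows=[0,0,0,0,0,0,1,0,0,0,0,0,0,1,0,0,0,0,0,0,1])

```text
time_s: 19.6
tool_pos: [0.479, 0.1573, 0.3642]
tool_rot: [-180.0, -0.1, -175.2]
force: [-0.0, -0.8, -0.3]
grip_width: 0.0867
grasp_force: 0.0
```

```bash
python3 - <<'E'
from cell import *
from h import *
import cv2
s=read_camera("scene")["color"];o=get_obs();w=read_camera("wrist")["color"];print(o["time_s"],o["tool_pos"],o["force"])
m=np.zeros((560,800,3),np.uint8);a=cv2.resize(s[60:330,180:440],(400,415));b=cv2.resize(w[160:270,220:420],(400,220));m[:415,:400]=a;m[:220,400:]=b
cv2.imwrite("pics/end.png",m)
E
```

```text
19.65 [0.4790338  0.1573115  0.36424866] [-0.36056036  0.33065151 -0.00222736]
```

View pics/end.png

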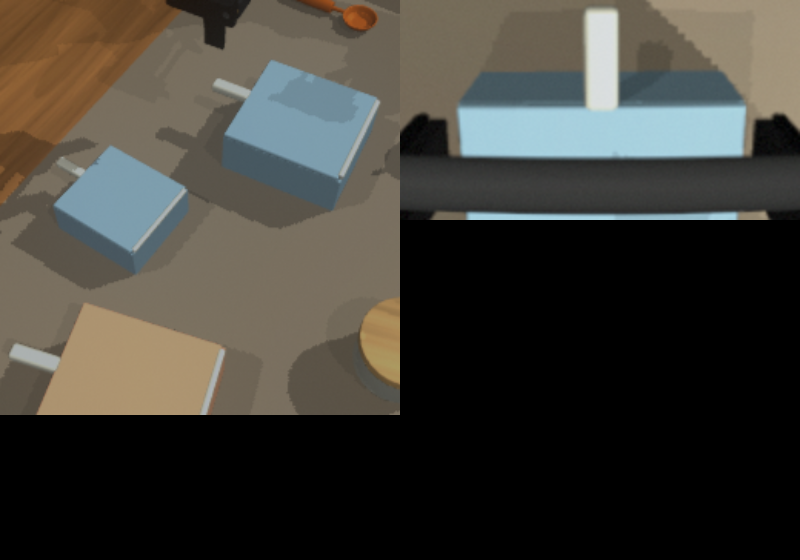

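The blue flap is flush and closed (scene crop 300,115), with the tab free and the gripper clear. The peach flap is untouched and shut.

```bash
python3 -c "
from cell import *
print(sign_off())"
```

```text
the job is handed in; nothing more can be done
None
```

I lifted the blue flap right up, flipped the toggle over to the green bar until it was firm on its stop, then closed the flap and let go. The peach flap was not touched, and the job was handed in at about 20 s of the 64 s allowed.

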